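# Push the spice jar back into its row

### The job

Pick up the spice jar with the red lid from the worktop and push it from the front into the too-narrow gap in the middle of the row in the wooden spice rack, so that it nudges its yellow-lidded and white-lidded neighbours apart without toppling them. It should end up standing upright on the rack's floor between those two, in line with the row and close to the back rail.

Things in the scene. Friction and masses are not known exactly. Their poses are not given: they have to be found in the camera images.
- red_jar: Jar with RED lid, loose on the worktop: belly 56 mm across up to 45 mm high, shoulder, straight lid 46 mm across from 62 to 100 mm (top). 0.15 to 0.3 kg. Origin: centre of underside, z up; yaw is free. Same-shaped green- and blue-lidded jars trade places with it. Once in the row only 10 mm or so is free between lids: fingers fit in front of and behind the lid, not beside it.
- rack: Fixed wooden rack, 80 (x) by 320 (y) mm. Origin: centre of underside, z up; y along the row, +x from its open lipless front (facing the robot) to the back. Slick lacquer. Level floor 6 mm thick; back rail 40 mm high, inner face x = +32; end walls 45 high, inner faces y = +-152. Row at x = 0, gap 34 to 44 wide at y = 0. A jar touching the rail has its centre at x = +4. 60 mm behind it is clear.
- yellow_jar: YELLOW-lidded jar, same shape as the red one, loose in the rack on the +y side of the gap; a black-lidded jar stands beyond it and the pair has 14 mm or more of room to slide outwards. Origin: centre of underside, z up. A jar pushed in level (+x, just above the floor) wedges the pairs apart with its smooth round belly, with a few newtons.
- white_jar: WHITE-lidded jar, same shape, loose in the rack on the -y side of the gap, with a black-lidded jar beyond it and as much room to slide outwards. Origin: centre of underside, z up.
Things that resemble listed ones, but are neither listed nor needed, are in the scene too. There is more than one size of the red_jar; the job needs the larger. Of the things shaped like the yellow_jar, the yellow one is meant.

How it is judged (in metres and radians):
At the end, for the whole second after the job is handed in: Red jar upright (10 degrees) on the rack floor, within 20 mm of the row's middle and 15 mm of touching the back rail; yellow and white jars upright (10 degrees) on the floor either side of it, within 20 mm of touching the rail; all three at rest (angle between each of red_jar, yellow_jar, white_jar's own z axis and vertical below 0.17 rad and x of red_jar in the frame of rack between -0.011 and 0.015 m and z of each of red_jar, yellow_jar, white_jar in the frame of rack below 0.012 m and linear speed of each of red_jar, yellow_jar, white_jar below 0.02 m/s and y of red_jar in the frame of rack between -0.02 and 0.02 m and x of yellow_jar in the frame of rack between -0.016 and 0.015 m and x of white_jar in the frame of rack between -0.016 and 0.015 m and y of yellow_jar in the frame of rack above 0.03 m and y of white_jar in the frame of rack below -0.03 m).
It fails at once if A neighbouring jar is toppled (leans more than 30 degrees) (angle between any of yellow_jar, white_jar's own z axis and vertical above 0.52 rad).
It also fails if it takes over 42 s, if anything falls off the work surface, if the arm or the gripper's body presses on something with over 40 N, if the wrist force passes 120 N, or if a joint passes its speed limit or range.

### The arm

A 6-joint arm with a two-finger parallel gripper is mounted at the origin on the work surface. World frame = base frame: x ahead of the robot, y to its left, z up, the work surface at z = 0. Lengths are in m, angles in degrees, forces in N, time in s.
With the tool pointing down it reaches from about 0.25 to 0.725 m from the base axis. Payload 9.7 kg.
Tool frame: the origin (TCP) lies between the finger pads; the fingertips stand 22 mm ahead of it and the grasp point (between the pads) lies 3 mm ahead of it; z points along the fingers, y is the line along which they close (so a half turn about z gives the same grasp; the last joint's range is limited). The gripper opens to 85 mm and grips with 20 to 120 N. Pads are 22 mm wide; open, the fingers measure 114 mm over their backs; the gripper's body (76 mm by 85 mm) begins 54 mm behind the grasp point. The pads swing forward as they close: fully open they stand 13 mm farther back than shut.
Start: joints at [69.213, 4.979, 10.078, 95.1, 0, 90], TCP at [0.195, 0.514, 0.253] pointing down, gripper open.
Joint ranges: [-179.16, 179.16], [-48.56, 103.87], [-65.8, 70.77], [-126.05, 130.52], [-82.76, 87.17], [-180, 180]. Speed limits (degrees/s): [127.2, 127.2, 147.25, 180, 180, 180].

### API

Orientations are given as [roll, pitch, yaw] about the fixed x, y, z axes, in that order (R = Rz(yaw) Ry(pitch) Rx(roll)).
In Python, from workcell import bot, viewer, finder gives the robot as it stands.
- The arm moves only by the tool move_arm, never from a script. Its arguments are lists of equal length, an entry for each row: "offset": the shift along the tool's x, y, z in cm, a list of three; "twist": the turn, a rotation vector about the tool's x, y, z in rad, a list of three; "grip": the opening, from 0 (shut) to 1 (fully open). In form: {"offset": [[x, y, z], ...], "twist": [[ax, ay, az], ...], "grip": [grip, ...]}. A call has 1 to 5 rows; each row shifts and turns the commanded pose from where the row before left it, along the tool's axes as they then stand; what a row does not reach is not made up. A row lasts 1/10 s, in which the tool goes at most 50 mm and 8.59 degrees, less where a joint would pass 70% of its speed; a pose out of reach is approached as far as the arm can. A call is refused whole if a number of a shift passes 5 or a number of a turn 0.15, either way. A call with a gripper value outside its range is refused whole. The fingers move at their own pace and stop on an object; "force" is the grip in N (left out, the last holds). Time passes only in rows, so rows that do not move let the fingers close. It gives the time, the measured TCP pose, the force, the opening and the grip force at its end, in the units of the state.
- bot.get_obs(): the state, without advancing time (a new reading comes with each control period).
- viewer.camera(name): name is "scene" or "top"; returns a dict with "color" (384x512x3 uint8, red, green, blue), "depth" (384x512 float32, m along the optical axis (not along the pixel's ray), 0 where there is no reading), "vfov" (degrees; the focal length in pixels is half the picture's height over the tangent of half this angle, whatever the lens; pixels are square), "cx", "cy" (the principal point, pixels), "position" and "attitude" of the camera in the world. Camera axes: x right, y down, z forward; pixel columns grow to the right and rows downward; lengths in m; the calibration is good to about 2 mm. A picture is of the moment at which its call begins.
- bot.job_done(): hands the job in; it is judged then, once.
Trained networks look in a picture, given as the dict that the camera call returned (one of the last four; its "shot" number tells which), for a name from the list of things; names that differ only in an ending like _2 or _b are one class to them, and where a whole thing is asked for, a point or a joint stands for the part that bears it (a point fixed in the world has none). Each returns a list of dicts, best first, with "p" (0 to 1); they miss things now and then, are a little off and sometimes report something else, mostly with a low value. They report only what shows in the picture. A call takes as long as a camera call. They do not tell look-alikes from the thing itself.
- finder.boxes_of(picture, thing): "position" ([column, row] in pixels, amid what is visible of it).
- finder.pinpoint(picture, thing): "position" ([column, row] in pixels: a listed point, or the origin of a listed thing).
The state is a dict: "time": time; "q": joint angles; "qd": joint speeds; "joint_efforts": joint torques, N m; "ee_pos": TCP position; "tcp_rot": TCP orientation; "wrist_force": force on the tool from outside, world axes, zero at the start; "torque": the same for the moment, N m; "opening": finger opening in m; "grasp_force": force on a finger pad.
Only numpy, scipy, OpenCV 4.12 (cv2) and the standard library are available. Lean on these libraries where they do the work, as an engineer would, in place of code of your own. Each camera call takes 0.05 s, during which the arm holds its last target. There are 200 camera calls.

## Working session

There is one attempt and no reset: what is moved stays moved. The work goes in short steps, Python scripts to look and compute and a tool call to move; the robot and the scene stay as the last step left them, time stands still between calls to the robot, and variables do not carry over. Pictures are saved under pics/ and viewed, at most 10 in all, crops included, and the job is handed in when it is done.

Besides the shell and the picture viewer there is one more tool, called after "Emit:" by a JSON object that holds its "fn" and its "kwargs". move_arm: Moves the arm, as the interface text tells. Its arguments: {"type":"object","properties":{"offset":{"type":"array","items":{"type":"array","items":{"type":"number"}}},"twist":{"type":"array","items":{"type":"array","items":{"type":"number"}}},"grip":{"type":"array","items":{"type":"number"}},"force":{"type":"number"}},"required":["offset","twist","grip"]}

```bash
mkdir -p pics; ls; cat > h.py <<'E'
import numpy as np,cv2
from workcell import bot,viewer,finder
from scipy.spatial.transform import Rotation as R
def rot(p):
    a=np.array(p['attitude'],float)
    if a.shape==(3,3): return a
    return R.from_euler('xyz',a,degrees=True).as_matrix()
def cloud(p):
    d=p['depth'];h,w=d.shape;f=h/2/np.tan(np.radians(p['vfov'])/2)
    u,v=np.meshgrid(np.arange(w),np.arange(h))
    c=np.stack([(u-p['cx'])/f*d,(v-p['cy'])/f*d,d],-1)
    return c@rot(p).T+np.array(p['position'])
def save(p,n,s=1.5,crop=None):
    i=p['color'][:,:,::-1]
    if crop: i=i[crop[1]:crop[3],crop[0]:crop[2]]
    cv2.imwrite('pics/'+n,cv2.resize(i,None,fx=s,fy=s,interpolation=cv2.INTER_CUBIC))
E
python3 - <<'E'
from h import *
for n in('scene','top'):
    p=viewer.camera(n);save(p,n+'0.png')
    print(n,p['position'],p['attitude'],p['vfov'],p['cx'],p['cy'])
    for t in('red_jar','rack','yellow_jar','white_jar'):
        print(t,[(np.round(b['position']).tolist(),round(b['p'],2)) for b in finder.boxes_of(p,t)][:8])
print(bot.get_obs())
E
```

```text
pics
scene [ 0.95715535 -0.30938017  0.83687519] [-147.12009034   -0.43108919   53.29873561] 53.6469133707872 259.7241499527141 186.68196636939913
red_jar [([315.0, 101.0], 0.76), ([290.0, 86.0], 0.66)]
rack [([292.0, 220.0], 0.65)]
yellow_jar [([366.0, 216.0], 0.78), ([309.0, 188.0], 0.75)]
white_jar [([285.0, 207.0], 0.84)]
top [0.42538695 0.01239825 0.85857798] [-171.06699255   -1.81054134  -90.34990825] 54.838290068022445 260.0619014473342 188.3245167272447
red_jar [([118.0, 299.0], 0.74), ([113.0, 253.0], 0.7)]
rack []
yellow_jar [([186.0, 96.0], 0.78), ([210.0, 153.0], 0.69)]
white_jar [([256.0, 151.0], 0.7)]
{'time': 0.5, 'q': array([6.92156957e+01, 4.98175810e+00, 1.00777530e+01, 9.51003391e+01,
       1.98155063e-04, 8.99975620e+01]), 'qd': array([ 0.08819059,  0.02632652,  0.01876249, -0.041748  , -0.0380047 ,
       -0.05353579]), 'joint_efforts': array([ 8.92212065e-04, -5.19641948e+01,  4.64551985e+01,  1.49270902e-03,
        5.50148650e-05, -1.26102358e-05]), 'ee_pos': array([0.19516455, 0.51420116, 0.25325258]), 'tcp_rot': array([-1.79995656e+02, -1.98339913e-04,  1.59218134e+02]), 'wrist_force': array([-0.22929841,  0.21837053,  0.78209289]), 'torque': array([ 0.00216672, -0.01266603, -0.04835247]), 'grasp_force': 0.0, 'opening': 0.0853255566169315}
```

View pics/scene0.png

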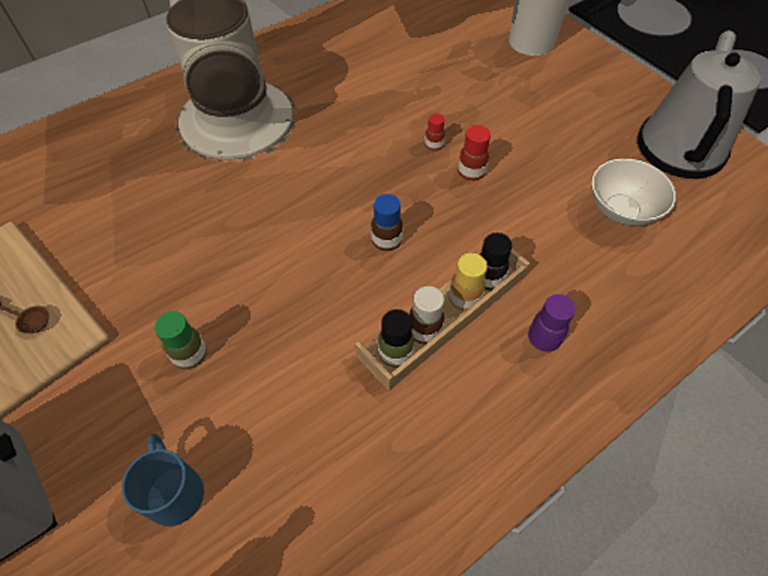

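View pics/top0.png

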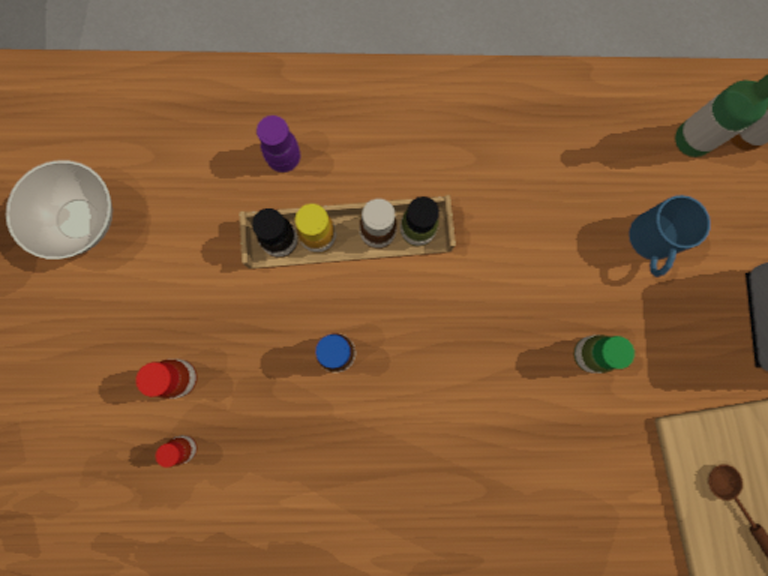

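The large red jar is at scene (475,152), top (165,379), with a smaller red-lidded look-alike at scene (435,130), top (175,451). I need the larger one. Yellow is at top (314,226) and white at top (378,222), both in the rack. The purple jar at top (278,145) is a look-alike standing outside the rack. The blue jar at top (334,352) stands roughly in front of the gap.

```bash
cat > loc.py <<'E'
from h import *
def fit(c,m):
    P=c[m]; 
    if len(P)<15: return None
    return P
def locate(p,verbose=True):
    c=cloud(p);hsv=cv2.cvtColor(p['color'],cv2.COLOR_RGB2HSV).astype(int);H,S,V=hsv[...,0],hsv[...,1],hsv[...,2]
    ok=p['depth']>0;z=c[...,2];res={}
    masks=dict(red=((H<5)|(H>175))&(S>180)&(V>90),yellow=(H>22)&(H<34)&(S>150)&(V>90),blue=(H>100)&(H<125)&(S>150)&(V>70),white=(S<60)&(V>110),black=(V<45),purple=(H>130)&(H<160)&(S>100),green=(H>50)&(H<85)&(S>120))
    for k,m in masks.items():
        m=m&ok&(z>.04)&(z<.125)&(c[...,0]>.1)&(c[...,0]<.8)&(abs(c[...,1])<.6)
        n,l=cv2.connectedComponents(m.astype(np.uint8))
        for i in range(1,n):
            P=c[l==i]
            if len(P)<40: continue
            zt=np.percentile(P[:,2],95); T=P[P[:,2]>zt-.004]
            (x,y),r=cv2.minEnclosingCircle((T[:,:2]*1000).astype(np.float32))
            print(k,len(P),'top z %.3f'%zt,'circ (%.1f,%.1f) r %.1f'%(x,y,r),'mean',np.round(T.mean(0)*1000,1))
E
python3 - <<'E'
from loc import *
for n in('scene','top'):
    p=viewer.camera(n);print(n);locate(p)
    if n=='scene': save(p,'crop1.png',4,(230,50,370,270)) if 0 else save(p,'crop1.png',4,(230,60,400,190))
    c=cloud(p);hsv=cv2.cvtColor(p['color'],cv2.COLOR_RGB2HSV).astype(int)
    # rack top edges: heights 35-50mm light wood
    z=c[...,2];m=(z>.034)&(z<.053)&(hsv[...,0]>10)&(hsv[...,0]<25)&(hsv[...,1]<150)&(abs(c[...,1]-.09)<.25)&(c[...,0]>.4)&(c[...,0]<.65)
    P=c[m];print('rack',len(P))
    if len(P)>20:
        r=cv2.minAreaRect((P[:,:2]*1000).astype(np.float32));print(r,cv2.boxPoints(r).round(1).tolist())
E
```

```text
scene
red 105 top z 0.071 circ (314.4,291.7) r 16.4 mean [313.9 290.5  69.4]
red 278 top z 0.102 circ (414.4,305.1) r 23.5 mean [416.3 304.  100.8]
yellow 261 top z 0.108 circ (634.8,97.5) r 23.1 mean [634.6  97.3 106.5]
blue 291 top z 0.102 circ (452.1,66.1) r 22.4 mean [452.8  66.6 100.3]
white 704 top z 0.062 circ (663.0,472.3) r 76.8 mean [662.4 476.   60.2]
white 357 top z 0.109 circ (642.1,4.0) r 22.5 mean [642.2   3.8 106.4]
black 109 top z 0.123 circ (691.9,594.4) r 10.0 mean [692.9 590.8 121.8]
black 446 top z 0.108 circ (627.4,156.9) r 22.5 mean [628.8 156.7 106.5]
black 483 top z 0.108 circ (646.2,-58.7) r 22.5 mean [646.8 -58.9 106.2]
black 112 top z 0.125 circ (501.5,-565.5) r 16.0 mean [ 504.3 -564.5  123.8]
purple 592 top z 0.102 circ (767.5,155.9) r 22.7 mean [767.7 155.4 100.5]
green 444 top z 0.101 circ (448.6,-325.3) r 22.0 mean [ 449.8 -325.1   99.6]
rack 209
((548.348876953125, 104.32713317871094), (234.72396850585938, 453.1209716796875), 9.388033866882324) [[395.6000061035156, 308.70001220703125], [469.5, -138.3000030517578], [701.0999755859375, -100.09999847412
[... 409 characters left out ...]
p z 0.108 circ (641.1,3.6) r 22.5 mean [640.6   4.3 105.9]
black 433 top z 0.108 circ (643.7,-59.1) r 22.4 mean [644.3 -58.5 105.7]
black 579 top z 0.108 circ (625.9,157.1) r 22.8 mean [626.3 156.5 106. ]
black 47 top z 0.063 circ (629.7,-11.7) r 14.6 mean [626.7 -13.4  61.3]
purple 624 top z 0.101 circ (766.9,155.3) r 23.2 mean [766.3 155.7  99.8]
green 489 top z 0.102 circ (447.7,-325.2) r 22.1 mean [ 447.4 -325.    99.7]
rack 487
((525.1105346679688, 95.37830352783203), (249.517578125, 414.5406188964844), 0.013620488345623016) [[400.29998779296875, 302.6000061035156], [400.3999938964844, -111.9000015258789], [649.9000244140625, -111.9000015258789], [649.7999877929688, 302.70001220703125]]
```

View pics/crop1.png

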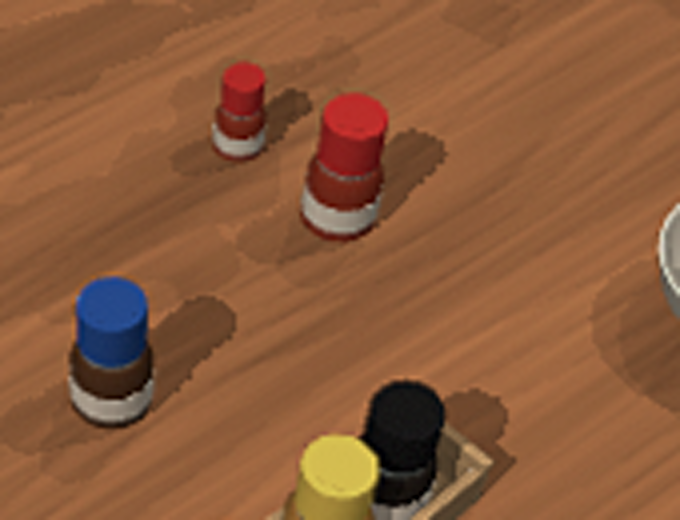

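The crop confirms it: the larger red jar has its lid centre at about (0.415, 0.304) with its top at 0.101. The small look-alike (top 0.071) is at (0.314, 0.291). I'll turn the tool so it closes along the rack's x axis.

Emit:
{"fn": "move_arm", "kwargs": {"offset": [[0,0,0],[0,0,0],[0,0,0],[0,0,0],[0,0,0]], "twist": [[0,0,0.14],[0,0,0.14],[0,0,0.14],[0,0,0.14],[0,0,0.14]], "grip": [1,1,1,1,1], "force": 70}}

```text
time: 1.1
ee_pos: [0.1952, 0.5142, 0.2533]
tcp_rot: [-180.0, -0.0, 118.8]
wrist_force: [0.3, -0.3, 1.0]
opening: 0.0852
grasp_force: 0.0
```

Emit:
{"fn": "move_arm", "kwargs": {"offset": [[0,0,0],[0,0,0],[0,0,0],[0,0,0]], "twist": [[0,0,0.14],[0,0,0.14],[0,0,0.14],[0,0,0]], "grip": [1,1,1,1]}}

```text
time: 1.5
ee_pos: [0.1952, 0.5142, 0.2533]
tcp_rot: [-180.0, -0.0, 94.9]
wrist_force: [0.3, 0.5, -0.2]
opening: 0.0855
grasp_force: 0.0
```

```bash
python3 - <<'E'
from h import *
a=np.radians(4.8);ex=np.array([np.cos(a),np.sin(a)]);ey=np.array([-ex[1],ex[0]]);o=np.array([.637,.05])
for n in('scene','top'):
    p=viewer.camera(n);c=cloud(p);d=c[...,:2]-o;X=d@ex;Y=d@ey;z=c[...,2]
    m=(X>.022)&(X<.06)&(abs(Y)<.15)&(z>.036)&(z<.046)
    if m.sum()>20:
        A=np.polyfit(Y[m],X[m],1);print(n,'rail',m.sum(),'slope deg',np.degrees(A[0]),'x0 %.4f'%A[1],'range',np.percentile(X[m]-A[0]*Y[m],[3,97]).round(4))
    for s in(1,-1):
        m=(s*Y>.14)&(s*Y<.18)&(abs(X)<.03)&(z>.041)&(z<.05)
        print(n,'wall',s,m.sum(),np.percentile(Y[m],[3,50,97]).round(4) if m.sum() else '')
    m=(X<-.03)&(X>-.06)&(abs(Y)<.14)&(z>.003)&(z<.009);print('front floor edge',m.sum(),np.percentile(X[m],[3,10,50]).round(4) if m.sum() else '')
for n,q in dict(y=(.634,.097),w=(.6416,.0038),b1=(.6267,.157),b2=(.645,-.059)).items(): print(n,((np.array(q)-o)@ex).round(4),((np.array(q)-o)@ey).round(4))
o=bot.get_obs();print(o['time'],o['ee_pos'],o['tcp_rot'])
E
```

```text
scene rail 483 slope deg -0.06094916534734424 x0 0.0339 range [0.024  0.0391]
scene wall 1 40 [0.1518 0.1553 0.1614]
scene wall -1 89 [-0.159  -0.1554 -0.1512]
front floor edge 82 [-0.0552 -0.0434 -0.0368]
top rail 242 slope deg -0.06247392779734892 x0 0.0349 range [0.0311 0.0388]
top wall 1 97 [0.1516 0.155  0.1592]
top wall -1 90 [-0.16   -0.1561 -0.1523]
front floor edge 528 [-0.0408 -0.04   -0.0355]
y 0.0009 0.0471
w 0.0007 -0.0464
b1 -0.0013 0.1075
b2 -0.0011 -0.1093
1.6 [0.19518934 0.51418398 0.25330126] [ 1.79999160e+02 -4.78086255e-04  9.52797031e+01]
```

Emit:
{"fn": "move_arm", "kwargs": {"offset": [[-2.85,2.5,0],[-2.85,2.5,0],[-2.85,2.5,0],[-2.85,2.5,0],[-2.85,2.5,0]], "twist": [[0,0,0],[0,0,0],[0,0,0],[0,0,0],[0,0,0]], "grip": [1,1,1,1,1]}}

```text
time: 2.1
ee_pos: [0.3331, 0.3821, 0.2534]
tcp_rot: [180.0, -0.0, 95.3]
wrist_force: [-0.1, 0.7, 1.1]
opening: 0.0852
grasp_force: 0.0
```

Emit:
{"fn": "move_arm", "kwargs": {"offset": [[-2.85,2.5,0],[-2.85,2.5,0],[-2.85,2.5,0],[0,0,0],[0,0,0]], "twist": [[0,0,0],[0,0,0],[0,0,0],[0,0,0],[0,0,0]], "grip": [1,1,1,1,1]}}

```text
time: 2.6
ee_pos: [0.4148, 0.3042, 0.2532]
tcp_rot: [-180.0, -0.0, 95.1]
wrist_force: [1.2, 0.1, 0.5]
opening: 0.0852
grasp_force: 0.0
```

Positioned over the jar; descending 16.7 cm and gripping.

Emit:
{"fn": "move_arm", "kwargs": {"offset": [[0,0,4],[0,0,4],[0,0,4],[0,0,3],[0,0,1.7]], "twist": [[0,0,0],[0,0,0],[0,0,0],[0,0,0],[0,0,0]], "grip": [1,1,1,1,1]}}

```text
time: 3.1
ee_pos: [0.4125, 0.3049, 0.0835]
tcp_rot: [-179.8, 0.1, 95.3]
wrist_force: [-0.2, 0.4, 0.1]
opening: 0.0853
grasp_force: 0.0
```

Emit:
{"fn": "move_arm", "kwargs": {"offset": [[0,0,0],[0,0,0],[0,0,0],[0,0,0],[0,0,0]], "twist": [[0,0,0],[0,0,0],[0,0,0],[0,0,0],[0,0,0]], "grip": [0.8,0.6,0.5,0.4,0.4], "force": 70}}

```text
time: 3.6
ee_pos: [0.4149, 0.3055, 0.0882]
tcp_rot: [179.9, -0.1, 95.1]
wrist_force: [-2.8, 1.4, 7.0]
opening: 0.0448
grasp_force: 71.3
```

Emit:
{"fn": "move_arm", "kwargs": {"offset": [[0,0,0],[0,0,0],[0,0,0],[0,0,0]], "twist": [[0,0,0],[0,0,0],[0,0,0],[0,0,0]], "grip": [0.3,0.3,0.3,0.3]}}

```text
time: 4.0
ee_pos: [0.4149, 0.3054, 0.0882]
tcp_rot: [179.9, -0.1, 95.1]
wrist_force: [-2.8, 0.9, 5.9]
opening: 0.0446
grasp_force: 71.3
```

Emit:
{"fn": "move_arm", "kwargs": {"offset": [[0,0,-0.5],[0,0,-1],[0,0,-1.5],[0,0,-2],[0,0,0]], "twist": [[0,0,0],[0,0,0],[0,0,0],[0,0,0],[0,0,0]], "grip": [0.3,0.3,0.3,0.3,0.3]}}

```text
time: 4.5
ee_pos: [0.4156, 0.3055, 0.1399]
tcp_rot: [179.8, -0.1, 95.0]
wrist_force: [-0.1, -0.3, -2.2]
opening: 0.0444
grasp_force: 71.8
```

```bash
cat > held.py <<'E'
from h import *
import sys
o=bot.get_obs();print(o['time'],o['ee_pos'],o['tcp_rot'],o['wrist_force'])
p=viewer.camera('scene');f=192/np.tan(np.radians(p['vfov'])/2)
t=o['ee_pos'];q=(rot(p).T@(t-np.array([0,0,.03])-p['position']));u=int(q[0]/q[2]*f+p['cx']);v=int(q[1]/q[2]*f+p['cy'])
save(p,sys.argv[1],5,(max(u-60,0),max(v-50,0),u+60,v+60))
c=cloud(p);m=(c[...,2]<t[2]+.01)&(c[...,2]>.015)&(np.linalg.norm(c[...,:2]-t[:2],axis=-1)<.045)
P=c[m]
for z in np.arange(.02,t[2],.008):
    s=P[abs(P[:,2]-z)<.004]
    if len(s)>5: 
        # circle fit
        A=np.c_[2*s[:,:2],np.ones(len(s))];x=np.linalg.lstsq(A,(s[:,:2]**2).sum(1),rcond=None)[0]
        print('z %.3f'%z,len(s),'c',x[:2].round(4),'r %.4f'%np.sqrt(x[2]+x[0]**2+x[1]**2))
E
python3 held.py held.png
```

```text
4.5 [0.41563741 0.30546474 0.13986569] [ 1.79760237e+02 -1.41428312e-01  9.50395559e+01] [-0.05053332 -0.25357228 -2.19934277]
z 0.052 9 c [0.4142 0.307 ] r 0.0278
z 0.060 38 c [0.4165 0.3045] r 0.0265
z 0.068 38 c [0.4168 0.304 ] r 0.0265
z 0.076 44 c [0.4168 0.3043] r 0.0270
z 0.084 49 c [0.4155 0.3052] r 0.0277
z 0.092 37 c [0.4163 0.3046] r 0.0270
z 0.100 70 c [0.4171 0.3039] r 0.0253
z 0.108 55 c [0.4171 0.3044] r 0.0226
z 0.116 33 c [0.4175 0.3027] r 0.0194
z 0.124 32 c [0.414  0.3162] r 0.0329
z 0.132 51 c [0.4142 0.3191] r 0.0358
```

View pics/held.png

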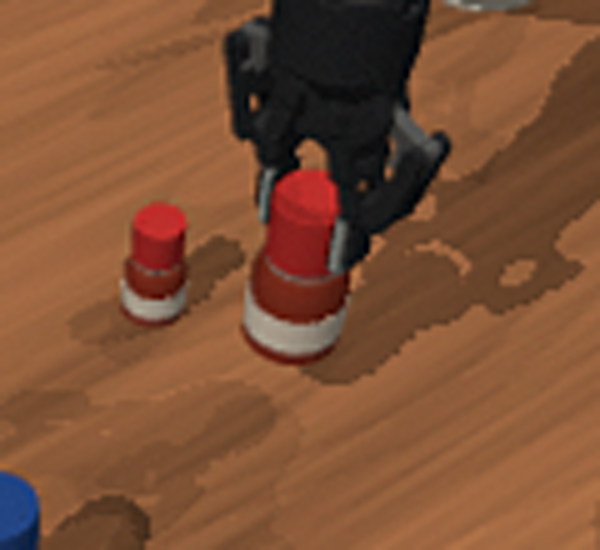

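Jar held upright and centred. I'll carry it to a point in front of the gap.

Emit:
{"fn": "move_arm", "kwargs": {"offset": [[-2.73,1.42,0],[-2.73,1.42,0],[-2.73,1.42,0],[-2.73,1.42,0],[-2.73,1.42,0]], "twist": [[0,0,0],[0,0,0],[0,0,0],[0,0,0],[0,0,0]], "grip": [0.3,0.3,0.3,0.3,0.3]}}

```text
time: 5.05
ee_pos: [0.4974, 0.1737, 0.1354]
tcp_rot: [-179.9, 0.0, 95.0]
wrist_force: [0.1, 0.6, -3.3]
opening: 0.0442
grasp_force: 71.8
```

Emit:
{"fn": "move_arm", "kwargs": {"offset": [[-2.73,1.42,0],[-2.73,1.42,0],[-2.73,1.42,0],[-2.73,1.42,0],[-2.73,1.42,0]], "twist": [[0,0,0],[0,0,0],[0,0,0],[0,0,0],[0,0,0]], "grip": [0.3,0.3,0.3,0.3,0.3]}}

```text
time: 5.55
ee_pos: [0.5801, 0.044, 0.1353]
tcp_rot: [-179.9, -0.0, 95.0]
wrist_force: [1.1, -0.0, -2.7]
opening: 0.0444
grasp_force: 71.8
```

Emit:
{"fn": "move_arm", "kwargs": {"offset": [[0,0,0],[0,0,0]], "twist": [[0,0,0],[0,0,0]], "grip": [0.3,0.3]}}

```text
time: 5.75
ee_pos: [0.5797, 0.0446, 0.1352]
tcp_rot: [-179.9, -0.0, 95.0]
wrist_force: [-0.6, -0.7, -3.4]
opening: 0.0447
grasp_force: 72.2
```

```bash
python3 held.py pre.png; python3 - <<'E'
from loc import *
locate(viewer.camera('scene'))
E
```

```text
5.75 [0.57967    0.04457382 0.13517981] [-1.79899904e+02 -9.25955641e-03  9.49637554e+01] [-0.58322941 -0.66990159 -3.43644741]
z 0.052 15 c [0.5797 0.0442] r 0.0273
z 0.060 22 c [0.5793 0.0443] r 0.0279
z 0.068 35 c [0.5794 0.0447] r 0.0282
z 0.076 43 c [0.5791 0.0446] r 0.0285
z 0.084 48 c [0.5799 0.0442] r 0.0275
z 0.092 62 c [0.5798 0.0444] r 0.0269
z 0.100 68 c [0.5796 0.0445] r 0.0246
z 0.108 32 c [0.5803 0.0438] r 0.0216
z 0.116 32 c [0.5789 0.0512] r 0.0289
z 0.124 44 c [0.5777 0.0599] r 0.0368
z 0.132 53 c [0.5783 0.0618] r 0.0386
red 44 top z 0.124 circ (590.3,30.1) r 13.3 mean [592.7  28.8 123. ]
yellow 206 top z 0.109 circ (635.4,97.0) r 22.6 mean [638.3  96.2 106.9]
blue 262 top z 0.102 circ (452.2,65.9) r 22.2 mean [451.5  63.4 100.5]
white 732 top z 0.062 circ (659.1,471.6) r 75.7 mean [661.2 477.9  60.2]
white 453 top z 0.108 circ (641.2,4.2) r 23.0 mean [641.9   4.  106.3]
black 105 top z 0.122 circ (693.1,592.9) r 8.5 mean [694.2 590.4 121.5]
black 448 top z 0.108 circ (627.7,157.7) r 23.1 mean [628.5 156.9 106.4]
black 485 top z 0.108 circ (645.6,-58.3) r 22.2 mean [646.2 -59.  106. ]
black 41 top z 0.054 circ (456.0,-305.2) r 9.8 mean [ 457.6 -303.5   52.6]
black 116 top z 0.125 circ (501.3,-566.2) r 16.1 mean [ 504.  -563.8  123.9]
purple 592 top z 0.102 circ (766.9,156.5) r 22.6 mean [767.5 156.1 100.5]
green 446 top z 0.101 circ (448.9,-324.6) r 22.3 mean [ 449.5 -325.3   99.6]
```

Emit:
{"fn": "move_arm", "kwargs": {"offset": [[0.05,0,1.3],[0,0,1.2],[0,0,0.8],[0,0,0.4],[0,0,0]], "twist": [[0,0,0],[0,0,0],[0,0,0],[0,0,0],[0,0,0]], "grip": [0.3,0.3,0.3,0.3,0.3]}}

```text
time: 6.35
ee_pos: [0.5793, 0.0458, 0.0983]
tcp_rot: [-179.9, -0.0, 95.1]
wrist_force: [0.2, -0.1, -2.2]
opening: 0.0444
grasp_force: 72.2
```

Emit:
{"fn": "move_arm", "kwargs": {"offset": [[0,0,0],[0,0,0]], "twist": [[0,0,0],[0,0,0]], "grip": [0.3,0.3]}}

```text
time: 6.55
ee_pos: [0.5802, 0.0457, 0.0998]
tcp_rot: [179.9, 0.0, 95.0]
wrist_force: [-0.7, -0.2, -2.8]
opening: 0.0445
grasp_force: 72.2
```

Emit:
{"fn": "move_arm", "kwargs": {"offset": [[0,0.6,0.2],[0,0.6,0],[0,0.6,0],[0,0.4,0],[0,0,0]], "twist": [[0,0,0],[0,0,0],[0,0,0],[0,0,0],[0,0,0]], "grip": [0.3,0.3,0.3,0.3,0.3]}}

```text
time: 7.05
ee_pos: [0.6023, 0.0477, 0.097]
tcp_rot: [-180.0, -0.0, 95.0]
wrist_force: [-0.8, 0.2, -2.4]
opening: 0.0445
grasp_force: 72.2
```

Emit:
{"fn": "move_arm", "kwargs": {"offset": [[0,0.3,0],[0,0.3,0],[0,0.3,0],[0,0.3,0],[0,0,0]], "twist": [[0,0,0],[0,0,0],[0,0,0],[0,0,0],[0,0,0]], "grip": [0.3,0.3,0.3,0.3,0.3]}}

```text
time: 7.55
ee_pos: [0.6141, 0.0487, 0.0972]
tcp_rot: [180.0, -0.0, 95.0]
wrist_force: [-0.3, -0.1, -3.0]
opening: 0.0448
grasp_force: 72.2
```

```bash
python3 - <<'E'
from loc import *
p=viewer.camera('scene');locate(p);save(p,'mid.png',4,(210,130,370,270))
print(bot.get_obs()['ee_pos'],bot.get_obs()['wrist_force'])
E
```

```text
red 235 top z 0.111 circ (615.3,46.6) r 22.4 mean [613.6  41.4 109.5]
blue 305 top z 0.102 circ (452.2,66.2) r 22.3 mean [452.9  66.  100.2]
white 731 top z 0.062 circ (661.0,472.1) r 76.5 mean [661.1 477.   60.4]
white 359 top z 0.108 circ (644.6,0.8) r 22.5 mean [6.455e+02 4.000e-01 1.066e+02]
black 105 top z 0.122 circ (692.3,593.3) r 9.4 mean [692.8 590.2 121.2]
black 435 top z 0.108 circ (627.8,156.7) r 22.2 mean [628.6 156.8 106.5]
black 472 top z 0.108 circ (646.9,-59.0) r 22.5 mean [646.5 -58.6 106.1]
black 115 top z 0.125 circ (501.1,-566.1) r 16.0 mean [ 505.3 -564.4  123.5]
purple 593 top z 0.102 circ (767.1,156.4) r 22.6 mean [767.8 155.7 100.4]
green 443 top z 0.101 circ (448.9,-325.5) r 22.8 mean [ 449.5 -325.    99.6]
[0.61390071 0.04868064 0.09724882] [ 0.18321715 -0.14062162 -2.9903623 ]
```

View pics/mid.png

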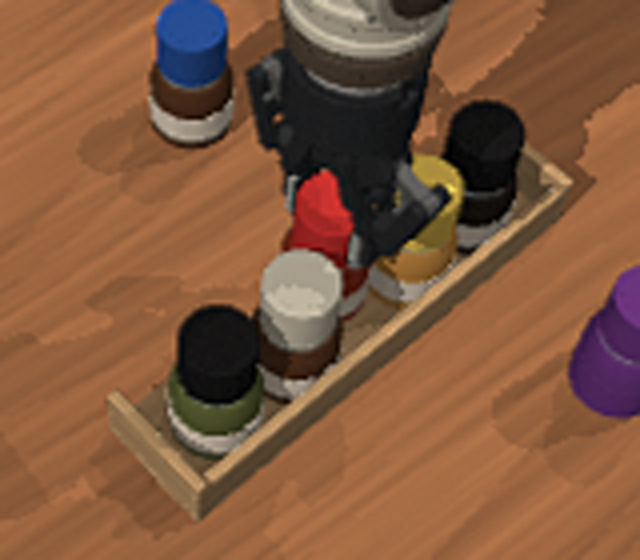

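White has started sliding outwards and back against the rail, still upright, and the forces are small. Pushing further in.

Emit:
{"fn": "move_arm", "kwargs": {"offset": [[0,0.3,0],[0,0.3,0],[0,0.3,0],[0,0.3,0],[0,0,0]], "twist": [[0,0,0],[0,0,0],[0,0,0],[0,0,0],[0,0,0]], "grip": [0.3,0.3,0.3,0.3,0.3]}}

```text
time: 8.1
ee_pos: [0.6261, 0.0497, 0.0972]
tcp_rot: [180.0, 0.0, 95.0]
wrist_force: [0.5, -0.2, -2.6]
opening: 0.0445
grasp_force: 72.2
```

Emit:
{"fn": "move_arm", "kwargs": {"offset": [[0,0.3,0],[0,0.3,0],[0,0.3,0],[0,0.3,0],[0,0,0]], "twist": [[0,0,0],[0,0,0],[0,0,0],[0,0,0],[0,0,0]], "grip": [0.3,0.3,0.3,0.3,0.3]}}

```text
time: 8.6
ee_pos: [0.6381, 0.0508, 0.0972]
tcp_rot: [180.0, 0.0, 95.0]
wrist_force: [-0.3, -0.5, -2.6]
opening: 0.0447
grasp_force: 72.2
```

```bash
python3 - <<'E'
from loc import *
p=viewer.camera('scene');locate(p)
p=viewer.camera('top');locate(p)
print(bot.get_obs()['ee_pos'],bot.get_obs()['wrist_force'])
E
```

```text
red 250 top z 0.111 circ (640.2,50.5) r 23.4 mean [637.2  43.8 109.6]
blue 306 top z 0.102 circ (452.5,66.2) r 22.5 mean [453.   66.3 100.2]
white 727 top z 0.062 circ (662.6,471.9) r 76.3 mean [662.1 478.8  60.2]
white 354 top z 0.108 circ (645.1,-5.1) r 22.7 mean [645.8  -5.3 106.2]
black 108 top z 0.123 circ (692.2,592.2) r 9.5 mean [691.8 589.9 122.6]
black 396 top z 0.108 circ (628.0,159.9) r 21.5 mean [628.4 159.9 106.7]
black 465 top z 0.108 circ (645.7,-61.2) r 22.4 mean [646.3 -61.4 106.1]
black 116 top z 0.125 circ (501.2,-563.7) r 15.7 mean [ 503.6 -563.3  123.6]
purple 597 top z 0.102 circ (767.0,156.5) r 22.7 mean [767.5 156.1 100.5]
green 443 top z 0.101 circ (448.5,-325.1) r 22.0 mean [ 449.1 -324.9   99.7]
red 242 top z 0.070 circ (312.8,290.8) r 15.6 mean [313.2 290.5  68.7]
white 858 top z 0.061 circ (661.1,470.6) r 75.1 mean [668.8 482.3  59.3]
black 434 top z 0.108 circ (644.1,-61.5) r 22.3 mean [643.7 -61.5 106. ]
black 81 top z 0.086 circ (669.4,-445.1) r 12.4 mean [ 671.  -445.    85.4]
black 99 top z 0.053 circ (448.4,-317.7) r 24.2 mean [ 446.  -308.1   51.9]
green 491 top z 0.102 circ (447.8,-325.4) r 22.1 mean [ 447.7 -325.1   99.6]
[0.63779057 0.05074991 0.09728338] [-0.46403813  0.37000962 -3.30480069]
```

Red is in line (local x about +2 mm). I'll set it down until contact.

Emit:
{"fn": "move_arm", "kwargs": {"offset": [[0,0,0.1],[0,0,0.1],[0,0,0.1],[0,0,0],[0,0,0]], "twist": [[0,0,0],[0,0,0],[0,0,0],[0,0,0],[0,0,0]], "grip": [0.3,0.3,0.3,0.3,0.3]}}

```text
time: 9.2
ee_pos: [0.6376, 0.0508, 0.0943]
tcp_rot: [180.0, 0.0, 95.0]
wrist_force: [0.6, -0.5, -2.1]
opening: 0.045
grasp_force: 72.5
```

Emit:
{"fn": "move_arm", "kwargs": {"offset": [[0,0,0.05],[0,0,0.05],[0,0,0],[0,0,0]], "twist": [[0,0,0],[0,0,0],[0,0,0],[0,0,0]], "grip": [0.3,0.3,0.3,0.3], "force": 40}}

```text
time: 9.6
ee_pos: [0.6379, 0.0508, 0.0942]
tcp_rot: [179.9, 0.0, 95.0]
wrist_force: [-1.3, -0.7, 5.9]
opening: 0.0442
grasp_force: 72.5
```

Touched the floor. Opening slowly.

Emit:
{"fn": "move_arm", "kwargs": {"offset": [[0,0,0],[0,0,0],[0,0,0],[0,0,0],[0,0,0]], "twist": [[0,0,0],[0,0,0],[0,0,0],[0,0,0],[0,0,0]], "grip": [0.55,0.58,0.62,0.68,0.75], "force": 20}}

```text
time: 10.1
ee_pos: [0.6376, 0.0508, 0.0932]
tcp_rot: [-180.0, -0.0, 95.0]
wrist_force: [0.4, -0.2, 0.1]
opening: 0.0644
grasp_force: 0.0
```

Emit:
{"fn": "move_arm", "kwargs": {"offset": [[0,0,0],[0,0,0],[0,0,0]], "twist": [[0,0,0],[0,0,0],[0,0,0]], "grip": [0.85,0.85,0.85]}}

```text
time: 10.4
ee_pos: [0.6376, 0.0508, 0.0933]
tcp_rot: [-180.0, -0.0, 95.0]
wrist_force: [-0.5, 0.1, -0.4]
opening: 0.0728
grasp_force: 0.0
```

```bash
python3 - <<'E'
from loc import *
p=viewer.camera('scene');locate(p);save(p,'rel.png',4,(210,130,370,270))
print(bot.get_obs()['ee_pos'],bot.get_obs()['wrist_force'])
E
```

```text
red 298 top z 0.108 circ (638.3,49.3) r 22.5 mean [638.   44.7 106.3]
blue 303 top z 0.102 circ (452.5,66.0) r 22.4 mean [452.7  66.4 100.5]
white 730 top z 0.062 circ (660.0,470.8) r 76.5 mean [662.1 477.1  60.1]
white 354 top z 0.108 circ (645.3,-5.2) r 22.7 mean [646.3  -5.9 106.3]
black 110 top z 0.122 circ (693.5,593.6) r 9.2 mean [693.4 591.4 121.3]
black 392 top z 0.108 circ (627.0,159.9) r 22.4 mean [628.5 159.6 106.4]
black 49 top z 0.116 circ (601.4,45.6) r 5.0 mean [601.5  44.8 115.7]
black 466 top z 0.108 circ (645.9,-60.9) r 22.3 mean [646.5 -61.1 106.1]
black 110 top z 0.125 circ (501.7,-565.8) r 16.1 mean [ 504.1 -564.4  123.5]
purple 595 top z 0.102 circ (767.1,156.0) r 22.7 mean [767.7 155.7 100.5]
green 447 top z 0.101 circ (448.6,-324.6) r 22.5 mean [ 449.6 -324.8   99.6]
[0.63765176 0.05076493 0.09327423] [ 0.80752469  0.41893157 -0.21084281]
```

View pics/rel.png

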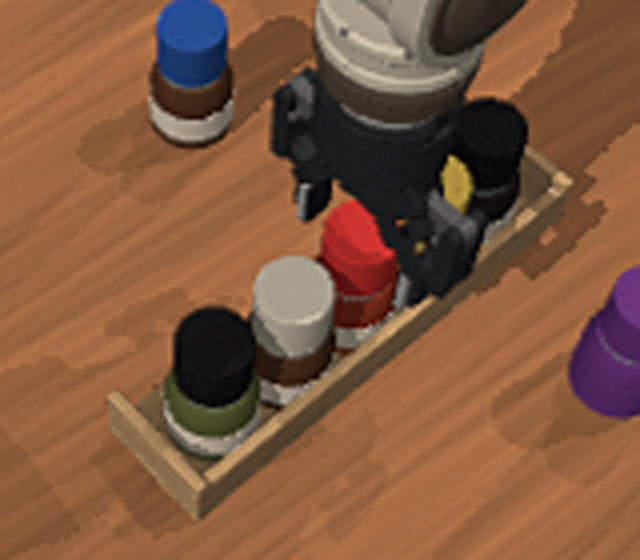

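Red stands free between white and yellow, and the fingers are clear of it. Retreating straight up.

Emit:
{"fn": "move_arm", "kwargs": {"offset": [[0,0,-1],[0,0,-2],[0,0,-3],[0,0,-4],[0,0,-3]], "twist": [[0,0,0],[0,0,0],[0,0,0],[0,0,0],[0,0,0]], "grip": [0.85,0.85,0.85,0.85,0.85]}}

```text
time: 10.95
ee_pos: [0.6376, 0.0508, 0.2266]
tcp_rot: [179.9, 0.0, 95.0]
wrist_force: [0.5, 0.7, -0.4]
opening: 0.0723
grasp_force: 0.0
```

Emit:
{"fn": "move_arm", "kwargs": {"offset": [[0,-4,0],[0,-4,0],[0,-4,0],[0,-4,0],[0,0,0]], "twist": [[0,0,0],[0,0,0],[0,0,0],[0,0,0],[0,0,0]], "grip": [0.85,0.85,0.85,0.85,0.85]}}

```text
time: 11.45
ee_pos: [0.4746, 0.0364, 0.225]
tcp_rot: [179.9, 0.0, 95.0]
wrist_force: [0.8, -0.2, 0.6]
opening: 0.0725
grasp_force: 0.0
```

```bash
python3 - <<'E'
from loc import *
p=viewer.camera('scene');locate(p);save(p,'fin.png',4,(210,130,370,270))
E
```

```text
red 113 top z 0.071 circ (314.8,290.9) r 14.9 mean [313.9 290.6  69.7]
red 351 top z 0.108 circ (639.0,50.8) r 23.0 mean [639.3  49.6 106.3]
yellow 275 top z 0.109 circ (636.6,105.4) r 22.5 mean [636.7 105.5 106.7]
blue 299 top z 0.102 circ (451.8,67.3) r 22.2 mean [452.6  67.1 100.1]
white 723 top z 0.062 circ (660.3,471.2) r 75.7 mean [663.2 475.6  60.3]
white 357 top z 0.108 circ (645.3,-5.0) r 22.5 mean [645.7  -5.7 106.2]
black 113 top z 0.123 circ (692.3,593.0) r 9.9 mean [693.9 591.3 122.6]
black 411 top z 0.108 circ (627.0,159.4) r 22.2 mean [628.2 159.  106.5]
black 465 top z 0.108 circ (645.7,-60.5) r 22.3 mean [646.3 -61.3 106.1]
black 106 top z 0.125 circ (502.2,-565.3) r 15.9 mean [ 503.9 -563.3  123.7]
purple 593 top z 0.102 circ (767.4,156.3) r 22.6 mean [768.2 155.6 100.4]
green 445 top z 0.102 circ (449.1,-324.9) r 22.3 mean [ 449.2 -325.2   99.9]
```

View pics/fin.png

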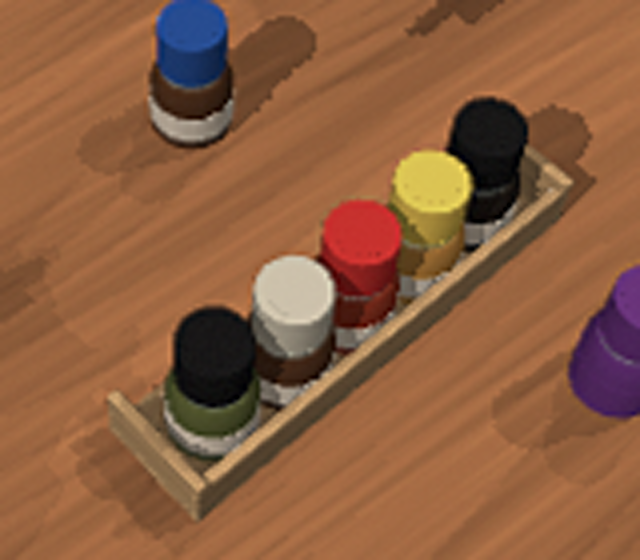

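All five jars stand upright in line, with red in the middle at local x about +2 mm and y about 0.

```bash
python3 -c "
from workcell import bot
print(bot.job_done())"
```

```text
the job is handed in; nothing more can be done
None
```

The larger red-lidded jar now stands upright on the rack floor between the yellow and white jars, about 2 mm behind the row's line and centred on the gap; both neighbours are upright, and I handed the job in at about 11.5 s, though the hand-in did not report a verdict.

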